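# Fit the grinding jar onto the spice mill

### The job

Pick up the jar with the red lid, slide it over the upright shaft of the grey mill and turn it until the lugs on the shaft drop into the slots underneath the jar. Then push the jar down until the sprung black pad is fully pressed, hold it there for a moment, let the pad spring back and leave the jar standing upright, engaged on the mill. Keep the jar upright on the way and do not disturb the other things on the shelf.

Things in the scene. Friction and masses are not known exactly. Their poses are not given: they have to be found in the camera images.
- jar: grinding jar standing upright: glass, red lid, clear skirt below; 130 mm tall, 62 mm diameter, about 0.35 kg (varies); origin at the centre of its underside, z up
- jar_lid (a point): centre of the top of the jar's red lid, 130 mm above its underside. The lid is a plain cylinder 56 mm in diameter, from 96 to 130 mm above the underside: grip the jar there
- jar_bore (a point): centre of the mouth of the jar's steel drive sleeve, at its underside (same point as its origin). The sleeve, inside the skirt, is 54 mm deep and open below: central bore 23 mm across, and four slots 10 mm wide over its full depth, reaching out to the skirt along the jar's +x, -x, +y and -y. A blue rib outside the skirt marks each slot
- mill: grey round mill base fixed to the shelf, 116 mm diameter, housing top at 62 mm; origin at the centre of its underside, z up. All mill heights are from there. From its centre rises a steel drive shaft, 20 mm in diameter
- shaft_top (a point): centre of the shaft's bevelled top, at 113 mm
- lug_level (a point): point on the shaft's axis at the height of its lugs' tops, 89 mm. A pair of brass lugs, one each side, 6 mm wide, stick out to 18 mm from the axis. They point anywhere within 45 degrees of the mill's x axis; this direction is not reported: see or feel it. The jar's underside rests on the lugs at 89 mm until two slots meet them, then can sink to the pad at 75 mm
- pad (a joint): sprung black ring-shaped pad round the shaft, 84 mm outside, 46 mm inside diameter, top at 75 mm when up; value: how far it is pressed down in m, 0 up, full travel 0.010. About 7 N starts it, 13 N takes it fully down; it springs back and carries the jar when let go
- pad_top (a point): centre of the pad's top face, moves with the pad
- mate: terracotta mate cup, waisted, 76 mm wide, 80 mm tall; origin at the centre of its underside
- straw: stainless mate straw lying flat, 190 mm long along its x, 8 mm thick; origin at the centre of its underside
- scoop: blue plastic scoop lying on the shelf, 155 mm long along its x, 34 mm high; origin at the centre of its underside
- spare_jar: another glass jar, yellow lid, 72 mm wide, 110 mm tall; not part of the job; origin at the centre of its underside
- tin: green tin, 74 mm wide, 100 mm tall; origin at the centre of its underside
- thermos: steel thermos flask, 84 mm wide, 200 mm tall; origin at the centre of its underside

How it is judged:
On the way, in this order (a step that is already met when the one before it is completed fails the run):
1. the jar is on the shaft, upright, with the lugs in its slots (underside below 81 mm above the mill's underside) (horizontal distance between jar and mill below 0.006 m and angle between jar's own z axis and vertical below 0.09 rad and z of jar in the frame of mill below 0.081 m).
2. the jar presses the pad fully down (at least 8.5 of its 10 mm) for 0.2 s (horizontal distance between jar and mill below 0.006 m and angle between jar's own z axis and vertical below 0.09 rad and value of joint pad above 0.0085 m and z of jar in the frame of mill below 0.068 m), for 0.2 s.
At the end, for the whole second after the job is handed in: the jar stands released and at rest on the mill: underside 71 to 79 mm above the mill's underside (lugs engaged), within 6 mm of the shaft axis, within 5 degrees of upright, pad sprung back to within 3 mm of its top position (horizontal distance between jar and mill below 0.006 m and angle between jar's own z axis and vertical below 0.09 rad and z of jar in the frame of mill between 0.071 and 0.079 m and value of joint pad below 0.003 m and linear speed of jar below 0.02 m/s and angular speed of jar below 0.2 rad/s); the robot touches nothing.
It fails at once if the jar is tipped by more than 35 degrees (angle between jar's own z axis and vertical above 0.61 rad).
It fails at once if another thing on the shelf is moved by more than 25 mm (distance of any of mate, straw, scoop, spare_jar, tin, thermos from where it was at the start of the episode above 0.025 m).
It also fails if it takes over 61 s, if anything falls off the work surface, if the arm or the gripper's body presses on something with over 40 N, if the wrist force passes 120 N, or if a joint passes its speed limit or range.

### The arm

A 7-joint arm with a two-finger parallel gripper is mounted at the origin on the work surface. World frame = base frame: x ahead of the robot, y to its left, z up, the work surface at z = 0. Lengths are in m, angles in rad, forces in N, time in s.
With the tool pointing down it reaches from about 0.425 to 0.925 m from the base axis. Payload 6.8 kg.
Tool frame: the origin (TCP) lies at the very end of the fingers, on their centre line; the grasp point (between the pads) lies 19 mm behind it; z points along the fingers, y is the line along which they close (so a half turn about z gives the same grasp; the last joint's range is limited). The gripper opens to 85 mm and grips with 20 to 120 N. Pads are 22 mm wide; open, the fingers measure 114 mm over their backs; the gripper's body (76 mm by 85 mm) begins 54 mm behind the grasp point. The pads swing forward as they close: fully open they stand 13 mm farther back than shut.
Start: joints at [1.235, 0.477, 0.022, 1.555, -0.011, 1.109, -0.083], TCP at [0.152, -0.658, 0.231] pointing down, gripper open.
Joint ranges: [-2.96, 2.96], [-0.34, 2.1], [-1.41, 1.46], [0.24, 2.44], [-1.37, 4.51], [0.17, 1.92], [-2.96, 2.96]. Speed limits (rad/s): [2.39, 2.39, 3.14, 3.14, 3.14, 3.14, 3.14].

### API

Orientations are given as a rotation vector (axis times angle).
In Python, from bench import r gives the robot as it stands. The module is installed in compiled form; this text tells all that it offers.
- The arm moves only by the tool servo_tool, never from a script. Its argument "commands" is a list of rows, each a list of 7 numbers: the turn, a rotation vector about the world's x, y, z in degrees, then the shift along the world's x, y, z in mm, then the closure, from 0 (fully open) to 1 (shut). A call has 1 to 5 rows; each row is the pose to reach, as a shift and turn from the pose commanded when the call began; what a row does not reach only later rows make up. A row lasts 1/12 s, in which the tool goes at most 41.7 mm and 7.16 degrees, less where a joint would pass 70% of its speed; a pose out of reach is approached as far as the arm can. A call with a gripper value outside its range is refused whole. The fingers move at their own pace and stop on an object; "force" is the grip in N (left out, the last holds). Time passes only in rows, so rows that repeat a pose let the fingers close. It gives the time, the measured TCP pose, the force, the opening and the grip force at its end, in the units of the state.
- r.get_obs(): the state, without advancing time (a new reading comes with each control period).
- r.grab_frame(name): name is "side" or "top" or "wrist"; returns (picture, depth): 400x640x3 uint8, blue, green, red; 400x640 float32, m along the optical axis (not along the pixel's ray), 0 where there is no reading.
- r.camera_info(name): a dict with "vertical_fov" (degrees; the focal length in pixels is half the picture's height over the tangent of half this angle, whatever the lens; pixels are square), "cx", "cy" (the principal point, pixels), "cam_to_world" (4x4, takes a point from camera to world coordinates); the wrist camera has in their place "T_tool_cam" (4x4, takes a point from camera to tool coordinates, whose origin is the TCP and whose axes are the flange's). Camera axes: x right, y up, looking along -z (the intrinsics and any distortion apply to the point x, -y, -z); pixel columns grow to the right and rows downward; lengths in m; the calibration is good to about 2 mm. A picture is of the moment at which its call begins: read the wrist's pose just before it. camera_info takes no time and is no camera call.
- r.hand_in(): hands the job in; it is judged then, once.
The state is a dict: "clock": time; "joints": joint angles; "qvel": joint speeds; "tau": joint torques, N m; "tcp_pos": TCP position; "orientation": TCP orientation; "contact_force": force on the tool from outside, world axes, zero at the start; "moment": the same for the moment, N m; "grip_width": finger opening in m; "gripper_force": force on a finger pad.
Only numpy, scipy, OpenCV 4.12 (cv2) and the standard library are available. Lean on these libraries where they do the work, as an engineer would, in place of code of your own. Each camera call takes 0.05 s, during which the arm holds its last target. There are 200 camera calls.

## Working session

There is one attempt and no reset: what is moved stays moved. The work goes in short steps, Python scripts to look and compute and a tool call to move; the robot and the scene stay as the last step left them, time stands still between calls to the robot, and variables do not carry over. Pictures are saved under pics/ and viewed, at most 10 in all, crops included, and the job is handed in when it is done.

Besides the shell and the picture viewer there is one more tool, called after "Emit:" as name(argument=value, ...), one argument or row to a line, values as JSON. servo_tool: Moves the arm, as the interface text tells. Its arguments: {"type":"object","properties":{"commands":{"type":"array"},"force":{"type":"number"}},"required":["commands"]}

```bash
mkdir -p pics
cat > h.py <<'E'
from bench import r
import numpy as np, cv2
def cam(n):
    c=r.camera_info(n); f=200/np.tan(np.radians(c['vertical_fov'])/2); return c,f
def grab(n):
    o=r.get_obs(); im,d=r.grab_frame(n); c,f=cam(n)
    if n=='wrist':
        T=np.eye(4); T[:3,:3]=cv2.Rodrigues(np.array(o['orientation'],float))[0]; T[:3,3]=o['tcp_pos']
        T=T@np.array(c['T_tool_cam'])
    else: T=np.array(c['cam_to_world'])
    return im,d,T,f,c
def ray(u,v,T,f,c):
    return T[:3,:3]@np.array([(u-c['cx'])/f,-(v-c['cy'])/f,-1])
def onplane(u,v,z,T,f,c):
    d=ray(u,v,T,f,c); o=T[:3,3]; return o+d*(z-o[2])/d[2]
E
python3 - <<'E'
from h import *
o=r.get_obs(); print(o)
for n in('top','side'):
    print(r.camera_info(n))
    im,d,T,f,c=grab(n); cv2.imwrite(f'pics/{n}0.png',im); np.savez(f'{n}0.npz',im=im,d=d,T=T)
print(r.camera_info('wrist'))
E
```

```text
{'clock': 0.0, 'joints': array([ 1.2349005 ,  0.47777973,  0.02232029,  1.55648801, -0.01150677,
        1.10926076, -0.08311022]), 'qvel': array([-9.27075268e-04, -2.90564291e-04,  2.05304350e-04, -1.09876406e-05,
       -9.71167722e-04, -2.39971230e-03,  7.49390942e-04]), 'tau': array([-1.04982093e-03, -5.96454155e+01,  1.60773374e+00, -2.81196588e+01,
        1.24791704e-02,  9.35071061e-03,  4.14354042e-05]), 'tcp_pos': array([ 0.15229887, -0.65697893,  0.23032355]), 'orientation': array([-3.11946520e+00, -3.56884925e-01,  5.07680395e-04]), 'contact_force': array([-0.28270036, -0.14755477, -0.46422265]), 'moment': array([0.05520136, 0.01356039, 0.03277261]), 'gripper_force': 0.0, 'grip_width': 0.08517653701671456}
{'vertical_fov': 42.26480054299968, 'cx': 320.1139876703805, 'cy': 193.80021014690007, 'cam_to_world': array([[ 9.90541715e-03,  9.81269242e-01, -1.92386481e-01,
         3.52839069e-01],
       [-9.99949250e-01,  1.00740855e-02, -1.01484523e-04,
        -3.98699851e-02],
       [ 1.83853421e-03,  1.92377722e-01,  9.81319230e-01,
         1.49341104e+00],
       [ 0.000
[... 163 characters left out ...]
m_to_world': array([[-0.94244739,  0.20850534, -0.26137795,  0.28161331],
       [-0.33431662, -0.59941082,  0.72728198,  0.85554921],
       [-0.00503059,  0.772808  ,  0.63461996,  0.86527621],
       [ 0.        ,  0.        ,  0.        ,  1.        ]])}
{'vertical_fov': 67.08989824590385, 'cx': 318.3982934872704, 'cy': 192.6303278202711, 'T_tool_cam': array([[ 1.37132246e-03,  9.46548811e-01,  3.22557696e-01,
         8.43063344e-02],
       [ 9.99998882e-01, -1.10560951e-03, -1.00697507e-03,
        -2.83199228e-04],
       [-5.96528199e-04,  3.22558716e-01, -9.46549269e-01,
        -1.42607058e-01],
       [ 0.00000000e+00,  0.00000000e+00,  0.00000000e+00,
         1.00000000e+00]])}
```

View pics/top0.png

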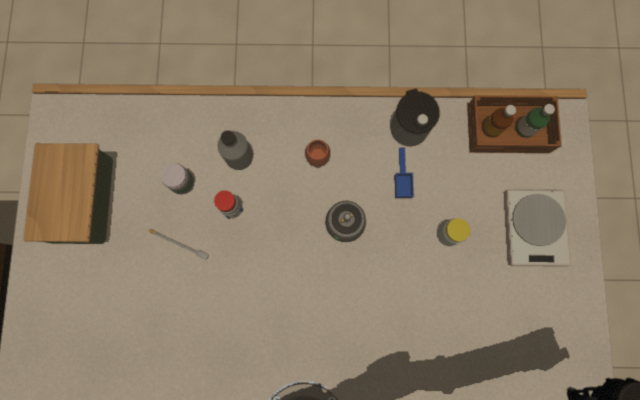

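View pics/side0.png

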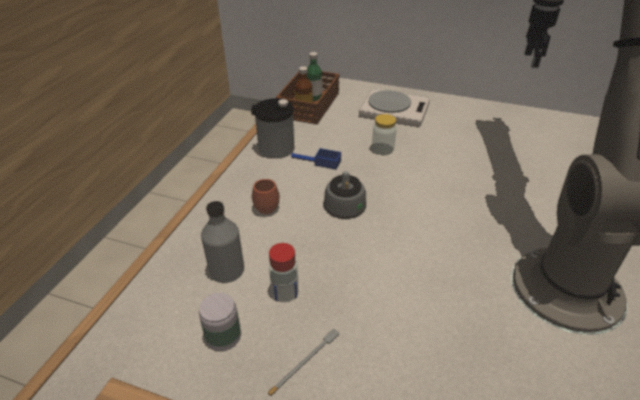

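The top view shows the jar's red lid at about (225,201), the mill at (346,221), the thermos at (232,147), the tin at (176,178) and the mate at (318,152). The side view shows the red lid at (283,257) with a blue rib on the jar below it, and the mill shaft at (346,182).

Run:
```python
from h import *
for n in('top','side'):
    z=np.load(n+'0.npz'); im,T,dp=z['im'],z['T'],z['d']; c,f=cam(n)
    b,g,rr=[im[...,i].astype(int) for i in range(3)]
    m=((rr>120)&(g<60)&(b<60)).astype(np.uint8)
    k,l,s,ce=cv2.connectedComponentsWithStats(m); i=1+np.argmax(s[1:,4])
    print(n,'red',s[i],ce[i])
    ys,xs=np.where(l==i)
    P=np.array([T[:3,3]+ray(x,y,T,f,c)*dp[y,x] for x,y in zip(xs,ys)])
    q=P[P[:,2]>0.122]; print(len(P),'jar lid depth',q[:,:2].min(0),q[:,:2].max(0),(q[:,:2].min(0)+q[:,:2].max(0))/2,np.median(q[:,2]))
    if n=='top':
        print('lid plane',onplane(*ce[i],.13,T,f,c))
        for nm,u,v,h in(('millhousing',346,221,.03),('shaft',347,216,.113),('thermos',230,140,.2),('tin',176,176,.1),('mate',318,152,.08),('spare',458,230,.11)): print(nm,onplane(u,v,h,T,f,c))
        # mill housing points from depth
        ys,xs=np.mgrid[195:247,320:374]; P=np.array([T[:3,3]+ray(x,y,T,f,c)*dp[y,x] for x,y in zip(xs.ravel(),ys.ravel())])
        for lo,hi in((.05,.07),(.07,.08),(.085,.12)):
            q=P[(P[:,2]>lo)&(P[:,2]<hi)]; print(lo,len(q),q[:,:2].min(0),q[:,:2].max(0),(q[:,:2].min(0)+q[:,:2].max(0))/2,q.mean(0))
```

```text
top red [215 191  20  20 286] [224.25174825 200.47902098]
286 jar lid depth [ 0.35283907 -0.03986999] [0.6254867  0.24222988] [0.48916288 0.10117995] 0.13036728395560626
lid plane [0.59927827 0.21673592 0.13      ]
millhousing [ 0.56142636 -0.11434779  0.03      ]
shaft [ 0.5632212  -0.11281608  0.113     ]
thermos [0.74650661 0.19590121 0.2       ]
tin [0.67201587 0.35869689 0.1       ]
mate [ 0.75034365 -0.03255176  0.08      ]
spare [ 0.52867498 -0.41145554  0.11      ]
0.05 596 [ 0.50971315 -0.16683743] [ 0.61864426 -0.0597517 ] [ 0.5641787  -0.11329456] [ 0.55932956 -0.11272573  0.06121987]
0.07 456 [ 0.52208444 -0.15375847] [ 0.60641247 -0.07319078] [ 0.56424846 -0.11347462] [ 0.56329738 -0.11305388  0.07552395]
0.085 60 [ 0.55301405 -0.1390502 ] [ 0.57325185 -0.09763515] [ 0.56313295 -0.11834268] [ 0.56244356 -0.11323553  0.10422043]
side red [270 244  24  18 328] [281.56097561 252.93292683]
328 jar lid depth [0.57097805 0.19437837] [0.62085117 0.24479024] [0.59591461 0.21958431] 0.1305949468428006
```

Emit:
servo_tool(
  commands=[
    [0,0,6,20,27,2,0],
    [0,0,12,41,54,4,0],
    [0,0,18,62,81,6,0],
    [0,0,24,83,108,8,0],
    [0,0,30,103,136,10,0],
  ],
)

```text
clock: 0.52
tcp_pos: [0.2562, -0.52, 0.241]
orientation: [-2.919, -1.16, 0.0]
contact_force: [0.1, -0.4, 1.2]
grip_width: 0.0858
gripper_force: 0.0
```

Emit:
servo_tool(
  commands=[
    [0,0,6,20,27,0,0],
    [0,0,12,41,54,0,0],
    [0,0,18,62,81,0,0],
    [0,0,24,83,108,0,0],
    [0,0,30,103,136,0,0],
  ],
)

```text
clock: 0.93
tcp_pos: [0.3591, -0.3841, 0.2411]
orientation: [-2.52, -1.876, 0.0]
contact_force: [-0.6, 0.8, 0.2]
grip_width: 0.0852
gripper_force: 0.0
```

Emit:
servo_tool(
  commands=[
    [0,0,6,20,27,0,0],
    [0,0,12,41,54,0,0],
    [0,0,18,62,81,0,0],
    [0,0,24,83,108,0,0],
    [0,0,30,103,136,0,0],
  ],
)

```text
clock: 1.35
tcp_pos: [0.462, -0.2482, 0.2412]
orientation: [-1.948, -2.464, 0.0]
contact_force: [0.2, -0.1, 0.0]
grip_width: 0.0856
gripper_force: 0.0
```

Emit:
servo_tool(
  commands=[
    [0,0,0,20,27,0,0],
    [0,0,0,41,54,0,0],
    [0,0,0,62,81,0,0],
    [0,0,0,83,108,0,0],
    [0,0,0,102,136,0,0],
  ],
)

```text
clock: 1.77
tcp_pos: [0.5642, -0.1124, 0.241]
orientation: [-1.955, -2.459, 0.0]
contact_force: [0.5, -1.4, 1.0]
grip_width: 0.0857
gripper_force: 0.0
```

Emit:
servo_tool(
  commands=[
    [0,0,0,0,0,0,0],
    [0,0,0,0,0,0,0],
  ],
)

```text
clock: 1.93
tcp_pos: [0.564, -0.111, 0.2409]
orientation: [-1.948, -2.463, -0.001]
contact_force: [-0.9, -1.4, -0.1]
grip_width: 0.0856
gripper_force: 0.0
```

Run:
```python
from h import *
o=r.get_obs(); print(o['clock'],o['tcp_pos'],o['orientation'],o['joints'])
im,d,T,f,c=grab('wrist'); cv2.imwrite('pics/w1.png',im); np.savez('w1.npz',im=im,d=d,T=T)
```

```text
1.9333 [ 0.5640277  -0.11104946  0.24091016] [-1.94830170e+00 -2.46310504e+00 -1.07046404e-03] [ 0.52241434  0.35636052 -0.54971127  1.75962613  0.2063353   1.08397092
  0.13582653]
```

View pics/w1.png

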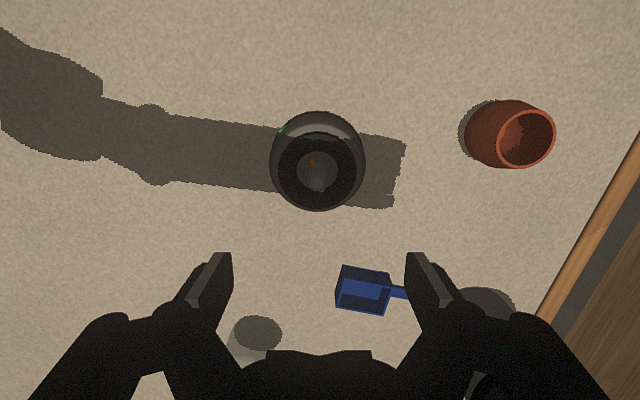

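The mill is centred at about (317,165) in shadow, with a brass lug hint at (312,162). I'll use depth plus an enhanced crop.

Run:
```python
from h import *
z=np.load('w1.npz'); im,T,dp=z['im'],z['T'],z['d']; c,f=cam('wrist')
cr=im[105:220,260:375]; g=np.clip(255*(cr/255.)**.45*1.1,0,255).astype(np.uint8)
cv2.imwrite('pics/w1c.png',cv2.resize(g,(575,575),interpolation=cv2.INTER_CUBIC))
ys,xs=np.mgrid[105:220,260:375]; xs,ys=xs.ravel(),ys.ravel()
P=np.array([T[:3,3]+ray(x,y,T,f,c)*dp[y,x] for x,y in zip(xs,ys)])
for lo,hi in((.055,.067),(.072,.078),(.105,.118)):
    q=P[(P[:,2]>lo)&(P[:,2]<hi)]; e=cv2.minEnclosingCircle(q[:,:2].astype(np.float32)); print(lo,len(q),e,q.mean(0))
C=np.array([.5635,-.113])
q=P[(P[:,2]>.082)&(P[:,2]<.095)]; v=q[:,:2]-C; R=np.hypot(*v.T); k=R<.022
print(len(q)); 
for a,b,h in sorted(zip(np.degrees(np.arctan2(v[k,1],v[k,0])).round(),(R[k]*1e3).round(1),q[k,2].round(3))): 
    if b>11: print(a,b,h,end='; ')
```

```text
0.055 2713 ((0.5634641051292419, -0.10985752195119858), 0.05253208428621292) [ 0.56117191 -0.09887602  0.06149604]
0.072 3334 ((0.5635024905204773, -0.10989588499069214), 0.04183460399508476) [ 0.56317963 -0.1079727   0.07493254]
0.105 327 ((0.5636786818504333, -0.1099904477596283), 0.009953415021300316) [ 0.56316878 -0.10869824  0.1108406 ]
119
-64.0 13.7 0.089; -60.0 14.0 0.089; -56.0 14.2 0.09; -54.0 13.0 0.09; -52.0 14.4 0.09; -51.0 14.0 0.088; -49.0 15.2 0.089; -48.0 14.5 0.088; -45.0 13.2 0.089; -44.0 15.1 0.088; -42.0 14.1 0.088; 45.0 11.9 0.083; 47.0 11.8 0.092; 47.0 11.9 0.088; 55.0 12.0 0.086; 56.0 12.0 0.09; 63.0 12.4 0.083; 64.0 12.4 0.088; 65.0 12.6 0.093; 69.0 12.2 0.086; 69.0 12.4 0.082; 70.0 12.4 0.091; 75.0 12.5 0.085; 75.0 12.5 0.089; 76.0 12.5 0.094; 80.0 12.3 0.082; 80.0 12.5 0.088; 81.0 12.8 0.093; 86.0 12.8 0.094; 86.0 12.9 0.086; 86.0 12.9 0.09; 90.0 12.7 0.087; 90.0 12.9 0.083; 91.0 13.0 0.092; 95.0 12.4 0.082; 95.0 12.4 0.094; 95.0 12.6 0.091; 95.0 12.8 0.088; 99.0 12.4 0.083; 99.0 12.4 0.087; 99.0 12.4 0.095; 99.0 12.5 0.091; 104.0 12.3 0.087; 104.0 12.3 0.0
[... 571 characters left out ...]
.088; 114.0 16.3 0.089; 114.0 17.4 0.09; 115.0 15.3 0.089; 115.0 19.6 0.09; 115.0 20.2 0.083; 115.0 20.3 0.088; 116.0 14.4 0.09; 116.0 18.3 0.088; 117.0 13.5 0.09; 117.0 17.4 0.088; 118.0 12.0 0.092; 118.0 16.5 0.089; 118.0 19.8 0.089; 118.0 20.2 0.087; 118.0 20.5 0.083; 119.0 12.0 0.088; 119.0 15.5 0.089; 119.0 18.9 0.09; 120.0 14.5 0.089; 120.0 17.7 0.089; 121.0 13.5 0.089; 121.0 19.9 0.089; 121.0 20.3 0.086; 122.0 15.9 0.089; 122.0 16.5 0.088; 122.0 19.3 0.09; 123.0 15.0 0.09; 123.0 18.0 0.089; 124.0 11.8 0.085; 124.0 17.0 0.088; 125.0 11.5 0.088; 129.0 11.6 0.091; 130.0 11.7 0.087; 131.0 11.6 0.083; 135.0 11.6 0.093; 136.0 11.6 0.084; 137.0 11.3 0.087; 143.0 11.2 0.093; 144.0 11.1 0.088;
```

View pics/w1c.png

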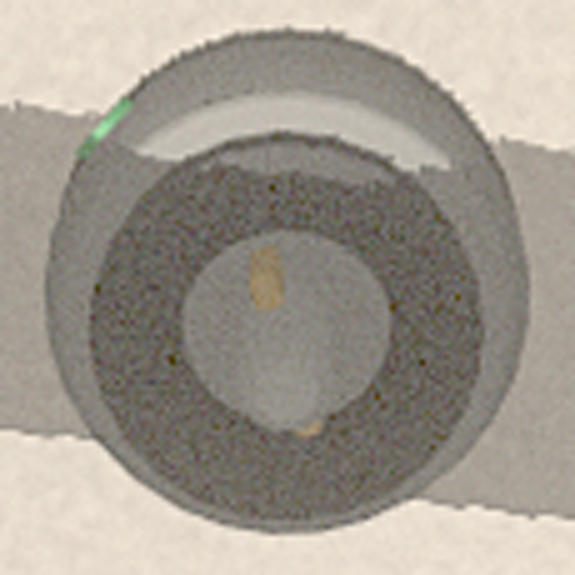

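Emit:
servo_tool(
  commands=[
    [0,0,0,4,38,0,0],
    [0,0,0,8,76,0,0],
    [0,0,0,11,114,0,0],
    [0,0,0,14,152,0,0],
    [0,0,0,17,190,0,0],
  ],
)

```text
clock: 2.4
tcp_pos: [0.5801, 0.0755, 0.2411]
orientation: [1.959, 2.455, -0.002]
contact_force: [1.2, 0.7, -0.3]
grip_width: 0.0853
gripper_force: 0.0
```

Emit:
servo_tool(
  commands=[
    [0,0,0,4,38,0,0],
    [0,0,0,8,76,0,0],
    [0,0,0,11,114,0,0],
    [0,0,0,14,152,0,0],
    [0,0,0,17,180,0,0],
  ],
)

```text
clock: 2.82
tcp_pos: [0.5972, 0.2577, 0.2411]
orientation: [-1.955, -2.459, 0.0]
contact_force: [0.2, -0.7, 1.0]
grip_width: 0.0857
gripper_force: 0.0
```

Emit:
servo_tool(
  commands=[
    [0,0,0,0,0,0,0],
    [0,0,0,0,0,0,0],
  ],
)

```text
clock: 2.98
tcp_pos: [0.5971, 0.2566, 0.2408]
orientation: [-1.953, -2.461, 0.001]
contact_force: [0.3, -0.6, 0.9]
grip_width: 0.0854
gripper_force: 0.0
```

Run:
```python
from h import *
o=r.get_obs(); print(o['clock'],o['tcp_pos'],o['joints'])
im,dp,T,f,c=grab('wrist'); np.savez('w2.npz',im=im,d=dp,T=T)
b,g,rr=[im[...,i].astype(int) for i in range(3)]
m=((rr>2*g+20)&(rr>2*b+20)).astype(np.uint8)
k,l,s,ce=cv2.connectedComponentsWithStats(m); i=1+np.argmax(s[1:,4]); print(s[i],ce[i])
ys,xs=np.where(l==i)
P=np.array([T[:3,3]+ray(x,y,T,f,c)*dp[y,x] for x,y in zip(xs,ys)]); q=P[abs(P[:,2]-.13)<.004]
print(len(q),cv2.minEnclosingCircle(q[:,:2].astype(np.float32)),np.median(q[:,2]))
x,y=map(int,ce[i]); x0,y0=max(0,x-100),max(0,y-90)
cr=im[y0:y0+180,x0:x0+200]; print(x0,y0)
cv2.imwrite('pics/w2c.png',cv2.resize(np.clip(255*(cr/255.)**.6,0,255).astype(np.uint8),None,fx=3,fy=3,interpolation=cv2.INTER_CUBIC))
```

```text
2.9833 [0.59714113 0.25656188 0.24081581] [-0.06175442  0.50049893 -0.62280797  1.574732    0.30915159  1.16757264
 -0.51987706]
[300 208  11  15  42] [304.88095238 213.80952381]
42 ((0.5924631357192993, 0.23043952882289886), 0.007973621599376202) 0.13025767243138692
204 123
```

View pics/w2c.png

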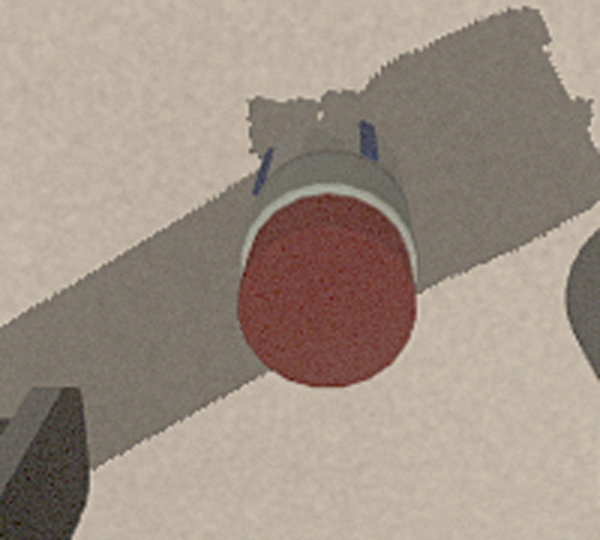

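The crop shows the lid centred near crop (327,300) and two blue ribs at (263,172) and (369,140).

Run:
```python
from h import *
z=np.load('w2.npz'); im,T,dp=z['im'],z['T'],z['d']; c,f=cam('wrist')
b,g,rr=[im[...,i].astype(int) for i in range(3)]
sel=np.zeros(im.shape[:2],bool); sel[123:303,204:404]=1
def pts(m):
    ys,xs=np.where(m&sel); return np.array([T[:3,3]+ray(x,y,T,f,c)*dp[y,x] for x,y in zip(xs,ys)])
P=pts((rr>1.5*g)&(rr>1.5*b)); q=P[abs(P[:,2]-.13)<.003]; (C,R)=cv2.minEnclosingCircle(q[:,:2].astype(np.float32)); print('lid',len(q),C,R,q.mean(0))
C=q.mean(0)[:2]
B=pts((b>1.4*rr)&(b>1.2*g)); v=B[:,:2]-C
a=np.degrees(np.arctan2(v[:,1],v[:,0])); rad=np.hypot(*v.T)
for s in(a<90,a>=90): print(s.sum(),np.median(a[s]),np.median(a[s])%90,a[s].min(),a[s].max(),np.median(rad[s]),B[s,2].min(),B[s,2].max())
z=np.load('w1.npz'); im,T,dp=z['im'],z['T'],z['d']
b,g,rr=[im[...,i].astype(int) for i in range(3)]
sel[:]=0; sel[105:220,260:375]=1
L=pts((rr>1.35*b)); L=L[(L[:,2]>.084)&(L[:,2]<.092)]; v=L[:,:2]-[.5635,-.1099]; a=np.degrees(np.arctan2(v[:,1],v[:,0])); print(len(a),[(k.sum(),np.median(a[k]),v[k].mean(0)) for k in(a>0,a<=0)])
```

```text
lid 2575 (0.6011800765991211, 0.22131705284118652) 0.027954546734690666 [0.60084229 0.22247118 0.12997405]
26 76.46318963043959 76.46318963043959 68.63817500934569 80.04056232139189 0.03128079163445709 0.01180422534328468 0.052288712870447784
22 162.65071428408146 72.65071428408146 159.2588371223773 172.82447367837085 0.03149908076637774 0.009936365630896005 0.26483174650306873
62 [(np.int64(51), np.float64(119.36733310710387), array([-0.00689756,  0.01232324])), (np.int64(11), np.float64(-57.996191229442815), array([ 0.00876184, -0.01405922]))]
```

Emit:
servo_tool(
  commands=[
    [0,0,7,1,-8,0,0],
    [0,0,14,2,-16,0,0],
    [0,0,21,3,-24,0,0],
    [0,0,28,3,-30,0,0],
    [0,0,35,3,-38,0,0],
  ],
)

```text
clock: 3.45
tcp_pos: [0.6011, 0.2145, 0.241]
orientation: [1.122, 2.934, -0.003]
contact_force: [0.8, 0.2, -0.5]
grip_width: 0.0854
gripper_force: 0.0
```

Emit:
servo_tool(
  commands=[
    [0,0,7,0,0,0,0],
    [0,0,9,0,0,0,0],
    [0,0,9,0,0,0,0],
    [0,0,9,0,0,0,0],
  ],
)

```text
clock: 3.78
tcp_pos: [0.6009, 0.2156, 0.2411]
orientation: [0.898, 3.01, -0.002]
contact_force: [-0.0, 0.6, 0.0]
grip_width: 0.0855
gripper_force: 0.0
```

```bash
cat >> h.py <<'E'
def lid(n):
    im,dp,T,f,c=grab(n)
    b,g,rr=[im[...,i].astype(int) for i in range(3)]
    m=((rr>1.5*g)&(rr>1.5*b)&(dp>0)); ys,xs=np.where(m)
    P=np.array([T[:3,3]+ray(x,y,T,f,c)*dp[y,x] for x,y in zip(xs,ys)])
    return im,P
E
python3 - <<'E'
from h import *
o=r.get_obs(); print(o['clock'],o['tcp_pos'],o['orientation'],o['joints'])
im,P=lid('wrist'); q=P[(abs(P[:,2]-.13)<.004)&(np.hypot(P[:,0]-.6,P[:,1]-.22)<.04)]
print(len(q),cv2.minEnclosingCircle(q[:,:2].astype(np.float32)),q.mean(0))
E
```

```text
3.7833 [0.60093981 0.21561494 0.24107601] [ 8.98422393e-01  3.01009513e+00 -2.24516600e-03] [ 0.11003379  0.52275112 -0.78450643  1.59631079  0.39141567  1.18713139
  0.2340128 ]
2946 ((0.6005207896232605, 0.2209223508834839), 0.027929935604333878) [0.59975387 0.22171175 0.12999011]
```

Emit:
servo_tool(
  commands=[
    [0,0,0,0.5,4.5,-35,0],
    [0,0,0,0.5,4.5,-70,0],
    [0,0,0,0.5,4.5,-95,0],
    [0,0,0,0.5,4.5,-115,0],
    [0,0,0,0.5,4.5,-130,0],
  ],
)

```text
clock: 4.25
tcp_pos: [0.6002, 0.2216, 0.109]
orientation: [-0.893, -3.01, 0.004]
contact_force: [-0.9, -0.8, -0.6]
grip_width: 0.0855
gripper_force: 0.0
```

Emit:
servo_tool(
  commands=[
    [0,0,0,0,0,-8,0],
    [0,0,0,0,0,-14,0],
    [0,0,0,0,0,-17,0],
    [0,0,0,0,0,-17,0.2],
    [0,0,0,0,0,-17,0.3],
  ],
)

```text
clock: 4.67
tcp_pos: [0.6016, 0.2233, 0.0953]
orientation: [0.891, 3.011, 0.002]
contact_force: [0.5, 0.3, -1.0]
grip_width: 0.0638
gripper_force: 0.0
```

Emit:
servo_tool(
  commands=[
    [0,0,0,0,0,0,0.4],
    [0,0,0,0,0,0,0.5],
    [0,0,0,0,0,0,0.6],
    [0,0,0,0,0,0,0.7],
    [0,0,0,0,0,0,0.7],
  ],
  force=50,
)

```text
clock: 5.08
tcp_pos: [0.6015, 0.2229, 0.0957]
orientation: [0.891, 3.011, 0.001]
contact_force: [-2.3, -2.3, 6.4]
grip_width: 0.055
gripper_force: 52.0
```

Emit:
servo_tool(
  commands=[
    [0,0,0,0,0,0,0.7],
    [0,0,0,0,0,0,0.7],
    [0,0,0,0,0,0,0.7],
  ],
)

```text
clock: 5.33
tcp_pos: [0.6015, 0.2229, 0.0957]
orientation: [0.891, 3.011, 0.001]
contact_force: [-1.0, -2.1, 5.9]
grip_width: 0.0551
gripper_force: 52.0
```

Emit:
servo_tool(
  commands=[
    [0,0,0,0,0,5,0.7],
    [0,0,0,0,0,20,0.7],
    [0,0,0,0,0,40,0.7],
    [0,0,0,0,0,65,0.7],
    [0,0,0,0,0,90,0.7],
  ],
)

```text
clock: 5.75
tcp_pos: [0.6004, 0.2229, 0.1857]
orientation: [-0.89, -3.012, 0.0]
contact_force: [0.8, 0.1, -3.4]
grip_width: 0.055
gripper_force: 53.6
```

Emit:
servo_tool(
  commands=[
    [0,0,0,0,0,25,0.7],
    [0,0,0,0,0,45,0.7],
    [0,0,0,0,0,58,0.7],
    [0,0,0,0,0,62,0.7],
    [0,0,0,0,0,62,0.7],
  ],
)

```text
clock: 6.17
tcp_pos: [0.6012, 0.2232, 0.2474]
orientation: [0.891, 3.011, 0.002]
contact_force: [-0.4, 0.2, -3.9]
grip_width: 0.0546
gripper_force: 53.6
```

Emit:
servo_tool(
  commands=[
    [0,0,-4,-2,-15,0,0.7],
    [0,0,-8,-5,-40,0,0.7],
    [0,0,-12,-8,-67,0,0.7],
    [0,0,-16,-11,-94,0,0.7],
    [0,0,-20,-14,-121,0,0.7],
  ],
)

```text
clock: 6.58
tcp_pos: [0.5856, 0.1003, 0.2443]
orientation: [-1.404, -2.808, 0.003]
contact_force: [0.2, 0.4, -3.5]
grip_width: 0.0547
gripper_force: 54.0
```

Emit:
servo_tool(
  commands=[
    [0,0,-4,-3,-27,0,0.7],
    [0,0,-8,-6,-54,0,0.7],
    [0,0,-12,-9,-81,0,0.7],
    [0,0,-16,-12,-108,0,0.7],
    [0,0,-20,-15,-135,0,0.7],
  ],
)

```text
clock: 7.0
tcp_pos: [0.5705, -0.0346, 0.2445]
orientation: [-1.87, -2.521, 0.003]
contact_force: [0.4, 0.0, -3.4]
grip_width: 0.0549
gripper_force: 53.9
```

Emit:
servo_tool(
  commands=[
    [0,0,-2,-3,-27,0,0.7],
    [0,0,-4,-6,-50,0,0.7],
    [0,0,-4,-8,-68,0,0.7],
    [0,0,-4,-9,-77,0,0.7],
    [0,0,-4,-9,-77,0,0.7],
  ],
)

```text
clock: 7.42
tcp_pos: [0.5617, -0.1128, 0.2447]
orientation: [-1.958, -2.454, 0.003]
contact_force: [-0.5, -0.4, -3.5]
grip_width: 0.0547
gripper_force: 54.0
```

Emit:
servo_tool(
  commands=[
    [0,0,0,0,0,0,0.7],
    [0,0,0,0,0,0,0.7],
    [0,0,0,0,0,0,0.7],
    [0,0,0,0,0,0,0.7],
  ],
)

```text
clock: 7.75
tcp_pos: [0.5632, -0.1085, 0.2463]
orientation: [-1.952, -2.462, -0.001]
contact_force: [0.6, -0.3, -4.1]
grip_width: 0.0545
gripper_force: 54.0
```

Run:
```python
from h import *
o=r.get_obs(); print(o['clock'],o['tcp_pos'],o['orientation'],o['contact_force'],o['moment'],o['grip_width'])
im,dp,T,f,c=grab('side'); np.savez('s3.npz',im=im,d=dp,T=T)
cv2.imwrite('pics/s3.png',cv2.resize(im[60:240,245:445],None,fx=3,fy=3,interpolation=cv2.INTER_CUBIC))
```

```text
7.75 [ 0.56317486 -0.10845959  0.24632294] [-1.95152246e+00 -2.46167245e+00 -8.46938693e-04] [ 0.56265091 -0.33024052 -4.10348056] [ 0.07393626  0.01202898 -0.03146344] 0.05454088027381594
```

View pics/s3.png

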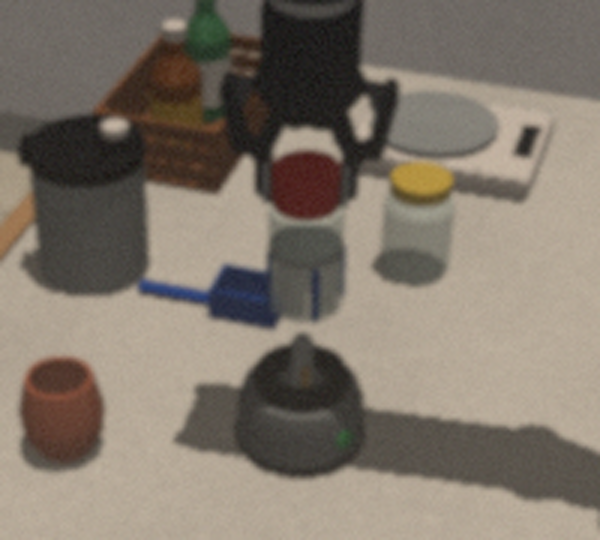

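The jar hangs upright above the shaft: lid at crop (306,183), a rib at (316,293), and the shaft tip at (302,340). I'll measure the jar against the shaft in this same view.

Run:
```python
from h import *
z=np.load('s3.npz'); im,T,dp=z['im'],z['T'],z['d']; c,f=cam('side')
b,g,rr=[im[...,i].astype(int) for i in range(3)]
ys,xs=np.mgrid[60:240,245:445]; ys,xs=ys.ravel(),xs.ravel()
P=np.array([T[:3,3]+ray(x,y,T,f,c)*dp[y,x] for x,y in zip(xs,ys)]); col=im[ys,xs].astype(int)
def fit(q,R,g0):
    from scipy.optimize import least_squares
    s=least_squares(lambda p:np.hypot(q[:,0]-p[0],q[:,1]-p[1])-R,g0,loss='soft_l1',f_scale=.001); return s.x,len(q)
near=np.hypot(P[:,0]-.5635,P[:,1]+.111)<.06
red=(col[:,2]>2*col[:,1])&near
q=P[red]; print('red z',np.percentile(q[:,2],[1,50,99])); ztop=np.percentile(q[:,2],97)
t=q[q[:,2]>ztop-.003]; print('lid top circle',cv2.minEnclosingCircle(t[:,:2].astype(np.float32)))
s=q[q[:,2]<ztop-.006]; print('lid side fit',fit(s,.028,[.5635,-.111]))
near3=np.hypot(P[:,0]-.5635,P[:,1]+.111)
for lo,hi in((.155,.2),):
    k=(near3<.045)&(P[:,2]>lo)&(P[:,2]<hi); print('body',fit(P[k],.031,[.5635,-.111]))
k=(near3<.018)&(P[:,2]>.095)&(P[:,2]<.11); print('shaft',fit(P[k],.010,[.5635,-.111]))
for lo,hi in((.073,.077),(.06,.064)):
    k=(near3<.06)&(P[:,2]>lo)&(P[:,2]<hi); print(lo,k.sum(),cv2.minEnclosingCircle(P[k][:,:2].astype(np.float32)))
k=(near3<.064)&(P[:,2]>.01)&(P[:,2]<.045); print('housing',fit(P[k],.058,[.5635,-.111]))
bl=(col[:,0]>1.3*col[:,2])&(col[:,0]>col[:,1]*1.15)&(near3<.045)&(P[:,2]>.12); q=P[bl]; print('rib',len(q),q.mean(0) if len(q) else'')
k=(near3<.04)&(P[:,2]>.125)&(P[:,2]<.2); print('lowest',np.percentile(P[k][:,2],[0,1,3]))
```

```text
red z [0.2555718  0.28022003 0.28441172]
lid top circle ((0.5582225322723389, -0.10391859710216522), 0.02575462870299816)
lid side fit (array([ 0.55964501, -0.1115527 ]), 147)
body (array([ 0.55755083, -0.11143881]), 382)
shaft (array([ 0.55944499, -0.11351459]), 40)
0.073 249 ((0.5590210556983948, -0.11144520342350006), 0.043093279004096985)
0.06 169 ((0.5577639937400818, -0.10990189760923386), 0.05202016606926918)
housing (array([ 0.55885298, -0.11490713]), 453)
rib 13 [ 0.558151   -0.08769683  0.17975864]
lowest [0.15109573 0.15212434 0.15369876]
```

Emit:
servo_tool(
  commands=[
    [0,0,0,0.5,-2,-5,0.7],
    [0,0,0,0.5,-2,-15,0.7],
    [0,0,0,0.5,-2,-25,0.7],
    [0,0,0,0.5,-2,-30,0.7],
    [0,0,0,0.5,-2,-32,0.7],
  ],
)

```text
clock: 8.22
tcp_pos: [0.5623, -0.1121, 0.2123]
orientation: [-1.953, -2.457, 0.002]
contact_force: [-0.6, -0.4, -3.4]
grip_width: 0.0549
gripper_force: 54.0
```

Emit:
servo_tool(
  commands=[
    [0,0,0,0,0,-2,0.7],
    [0,0,0,0,0,-4,0.7],
    [0,0,0,0,0,-6,0.7],
    [0,0,0,0,0,-7,0.7],
    [0,0,0,0,0,-8,0.7],
  ],
)

```text
clock: 8.63
tcp_pos: [0.5636, -0.1121, 0.2064]
orientation: [1.954, 2.459, 0.0]
contact_force: [-0.6, 0.1, -4.0]
grip_width: 0.0545
gripper_force: 54.0
```

Emit:
servo_tool(
  commands=[
    [0,0,0,0,0,-2,0.7],
    [0,0,0,0,0,-4,0.7],
    [0,0,0,0,0,-6,0.7],
    [0,0,0,0,0,-8,0.7],
    [0,0,0,0,0,-8,0.7],
  ],
)

```text
clock: 9.05
tcp_pos: [0.5635, -0.1117, 0.1979]
orientation: [-1.954, -2.46, -0.001]
contact_force: [0.4, -0.1, -4.5]
grip_width: 0.0548
gripper_force: 53.8
```

Emit:
servo_tool(
  commands=[
    [0,0,0,0,0,-3,0.7],
    [0,0,0,0,0,-6,0.7],
    [0,0,0,0,0,-9,0.7],
    [0,0,0,0,0,-10,0.7],
    [0,0,0,0,0,-10,0.7],
  ],
)

```text
clock: 9.47
tcp_pos: [0.5634, -0.1118, 0.1879]
orientation: [-1.954, -2.459, -0.0]
contact_force: [1.2, 2.6, -5.4]
grip_width: 0.0546
gripper_force: 53.8
```

Emit:
servo_tool(
  commands=[
    [0,0,0,0,0,-1,0.7],
    [0,0,0,0,0,-2,0.7],
    [0,0,0,0,0,-3,0.7],
    [0,0,0,0,0,-4,0.7],
    [0,0,0,0,0,-5,0.7],
  ],
)

```text
clock: 9.88
tcp_pos: [0.5636, -0.112, 0.1834]
orientation: [1.954, 2.459, 0.0]
contact_force: [1.6, 2.2, -4.0]
grip_width: 0.0547
gripper_force: 53.8
```

Emit:
servo_tool(
  commands=[
    [0,0,0,0,0.5,-1,0.7],
    [0,0,0,0.3,0.5,-2,0.7],
    [0,0,0,0.3,0.5,-3,0.7],
    [0,0,0,0.3,0.5,-4,0.7],
    [0,0,0,0.3,0.5,-5,0.7],
  ],
)

```text
clock: 10.3
tcp_pos: [0.5638, -0.1117, 0.1782]
orientation: [1.955, 2.459, 0.0]
contact_force: [1.2, 0.9, -3.1]
grip_width: 0.0548
gripper_force: 53.8
```

Emit:
servo_tool(
  commands=[
    [0,0,0,0,0,-2,0.7],
    [0,0,0,0,0,-4,0.7],
    [0,0,0,0,0,-6,0.7],
    [0,0,0,0,0,-7,0.7],
    [0,0,0,0,0,-8,0.7],
  ],
)

```text
clock: 10.72
tcp_pos: [0.5638, -0.1116, 0.1705]
orientation: [1.954, 2.459, -0.0]
contact_force: [-0.9, 0.4, 3.1]
grip_width: 0.0549
gripper_force: 54.4
```

Emit:
servo_tool(
  commands=[
    [0,0,0,0,0,-1,0.7],
    [0,0,0,0,0,-2,0.7],
    [0,0,0,0,0,-3,0.7],
    [0,0,0,0,0,-4,0.7],
    [0,0,0,0,0,-5,0.7],
  ],
)

```text
clock: 11.13
tcp_pos: [0.5638, -0.1116, 0.1656]
orientation: [1.954, 2.459, -0.0]
contact_force: [-2.2, 1.8, 6.0]
grip_width: 0.055
gripper_force: 54.4
```

Emit:
servo_tool(
  commands=[
    [0,0,0,0,0,-1,0.7],
    [0,0,0,0,0,-2,0.7],
    [0,0,0,0,0,-3,0.7],
    [0,0,0,0,0,-4,0.7],
    [0,0,0,0,0,-5,0.7],
  ],
)

```text
clock: 11.55
tcp_pos: [0.5639, -0.1117, 0.1609]
orientation: [1.954, 2.459, -0.0]
contact_force: [-3.0, 0.8, 8.7]
grip_width: 0.055
gripper_force: 54.6
```

Emit:
servo_tool(
  commands=[
    [0,0,0,0,0,-1,0.7],
    [0,0,0,0,0,-1.5,0.7],
    [0,0,0,0,0,-1.5,0.7],
    [0,0,0,0,0,-1.5,0.7],
    [0,0,0,0,0,-1.5,0.7],
  ],
)

```text
clock: 11.97
tcp_pos: [0.564, -0.1117, 0.1604]
orientation: [1.954, 2.458, -0.001]
contact_force: [-5.2, 0.1, 15.8]
grip_width: 0.0547
gripper_force: 55.7
```

Emit:
servo_tool(
  commands=[
    [0,0,0,0,0,0,0.7],
    [0,0,0,0,0,0,0.7],
    [0,0,0,0,0,0,0.7],
  ],
)

```text
clock: 12.22
tcp_pos: [0.564, -0.1117, 0.1604]
orientation: [1.954, 2.458, -0.001]
contact_force: [-5.8, 1.3, 15.0]
grip_width: 0.0551
gripper_force: 55.7
```

Emit:
servo_tool(
  commands=[
    [0,0,0,0,0,2,0.7],
    [0,0,0,0,0,5,0.7],
    [0,0,0,0,0,8,0.7],
    [0,0,0,0,0,10,0.7],
    [0,0,0,0,0,11,0.7],
  ],
)

```text
clock: 12.63
tcp_pos: [0.5638, -0.1116, 0.17]
orientation: [1.954, 2.459, 0.0]
contact_force: [-1.7, 0.8, 1.9]
grip_width: 0.0551
gripper_force: 54.6
```

Emit:
servo_tool(
  commands=[
    [0,0,0,0,0,0,0.7],
    [0,0,0,0,0,0,0.7],
  ],
)

```text
clock: 12.8
tcp_pos: [0.5638, -0.1116, 0.1697]
orientation: [1.955, 2.459, 0.0]
contact_force: [-1.3, 0.4, 3.9]
grip_width: 0.0552
gripper_force: 54.6
```

Emit:
servo_tool(
  commands=[
    [0,0,0,0,0,0.5,0.7],
    [0,0,0,0,0,1,0.7],
    [0,0,0,0,0,1,0.3],
    [0,0,0,0,0,1,0.1],
    [0,0,0,0,0,1,0],
  ],
)

```text
clock: 13.22
tcp_pos: [0.5635, -0.1119, 0.1704]
orientation: [-1.955, -2.459, 0.001]
contact_force: [0.1, 0.1, -0.4]
grip_width: 0.0813
gripper_force: 0.0
```

Emit:
servo_tool(
  commands=[
    [0,0,0,0,0,0,0],
    [0,0,0,0,0,0,0],
    [0,0,0,0,0,0,0],
    [0,0,0,0,0,0,0],
  ],
)

```text
clock: 13.55
tcp_pos: [0.5637, -0.1116, 0.1708]
orientation: [1.955, 2.459, -0.0]
contact_force: [-0.3, -0.3, -0.6]
grip_width: 0.0854
gripper_force: 0.0
```

Emit:
servo_tool(
  commands=[
    [0,0,0,0,0,10,0],
    [0,0,0,0,0,25,0],
    [0,0,0,0,0,45,0],
    [0,0,0,0,0,70,0],
    [0,0,0,0,0,90,0],
  ],
)

```text
clock: 13.97
tcp_pos: [0.564, -0.1114, 0.2632]
orientation: [1.954, 2.459, 0.001]
contact_force: [0.5, 0.7, 0.1]
grip_width: 0.0856
gripper_force: 0.0
```

Emit:
servo_tool(
  commands=[
    [0,0,0,0,0,20,0],
    [0,0,0,0,0,40,0],
    [0,0,0,0,0,60,0],
    [0,0,0,0,0,60,0],
    [0,0,0,0,0,60,0],
  ],
)

```text
clock: 14.38
tcp_pos: [0.5644, -0.1114, 0.3226]
orientation: [1.953, 2.457, 0.002]
contact_force: [-0.6, -0.3, -0.8]
grip_width: 0.0858
gripper_force: 0.0
```

Run:
```python
from h import *
o=r.get_obs(); print(o['clock'],o['tcp_pos'],o['contact_force'],o['grip_width'])
im,P=lid('wrist'); q=P[(np.hypot(P[:,0]-.5637,P[:,1]+.111)<.045)&(P[:,2]>.19)]
z=np.median(q[:,2]); q=q[abs(q[:,2]-z)<.004]
print(len(q),z,cv2.minEnclosingCircle(q[:,:2].astype(np.float32)),np.polyfit(q[:,1],q[:,2],1)[0],np.polyfit(q[:,0],q[:,2],1)[0])
im,d,*_=grab('side'); cv2.imwrite('pics/s4.png',cv2.resize(im[100:240,245:445],None,fx=3,fy=3))
```

```text
14.3833 [ 0.56438106 -0.11140909  0.32258101] [-0.55252354 -0.26981173 -0.84151026] 0.08582441084186435
2779 0.20527548961831327 ((0.562065601348877, -0.11083757132291794), 0.027735169976949692) -0.00448017498061633 0.004476369837471068
```

View pics/s4.png

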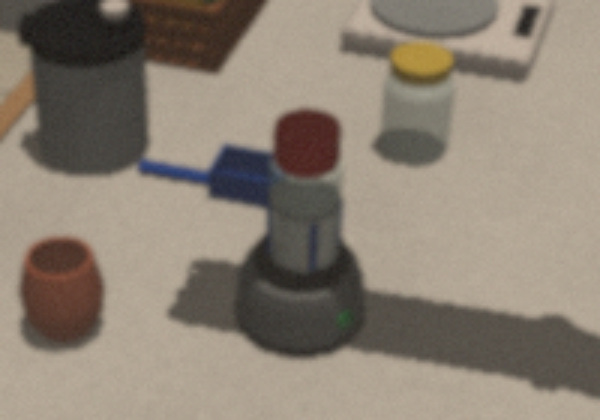

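The jar stands on the mill, lid at crop (307,142). Its lid top measures 205 mm, so the underside is at 75 mm, upright and with the pad sprung back.

```bash
python3 -c "
from bench import r
print(r.hand_in())"
```

```text
the job is handed in; nothing more can be done
None
```

The jar is standing upright on the mill with its lugs engaged. The pad was pressed fully down, held, and has sprung back. I released the jar and handed the job in after about 14.4 s of robot time; the hand-in gave no verdict back.

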